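Check the cooling block on its angled rest with the contact thermometer

ROBOT

A 6-joint arm with a two-finger parallel gripper is mounted at the origin on a cart in front of the work surface, level with it; the furniture and walls round the work are solid. World frame = base frame: x ahead of the robot, y to its left, z up, the work surface at z = 0. Lengths are in m, angles in degrees, forces in N, time in s.
With the tool pointing down it reaches from about 0.375 to 0.9 m from the base axis. Payload 3.1 kg.
Tool frame: the origin (TCP) lies midway between the tips of the shut fingers; the grasp point (between the pads) lies 19 mm behind it (bot.hold_point_z is the distance from the TCP to the grasp point, in m); z points along the fingers, y is the line along which they close (so a half turn about z gives the same grasp; the last joint's range is limited). The gripper opens to 87 mm and grips with 3 to 60 N. Pads are 19 mm wide; open, the fingers measure 117 mm over their backs; the gripper's body (75 mm by 190 mm) begins 51 mm behind the grasp point.
Start: joints at [58.871, 30.224, 82.088, -0, 67.689, -10.227], TCP at [0.223, 0.584, 0.223] pointing down, gripper open.
Joint ranges: [-176.69, 176.69], [-43.24, 126.21], [12.49, 139.97], [-82, 262], [0, 151.66], [-163.58, 163.58]. Speed limits (degrees/s): [159.86, 159.86, 180, 180, 180, 180].

INTERFACE

Orientations are given as a 3x3 rotation matrix whose columns are the frame's x, y, z axes.
In Python, from rig import read_state, optics, order, bot gives the robot as it stands.
- The arm moves only by the tool drive_tool, never from a script. Its argument "steps" is a list of rows, each a list of 7 numbers: the finger opening in mm, from 0 to 87, then the shift along the tool's x, y, z normalised to -1 to 1, where 1 is 0.12 m, then the turn, a rotation vector about the tool's x, y, z normalised to -1 to 1, where 1 is 1.5 rad. In form: [[jaw, tx, ty, tz, ax, ay, az], ...]. A call has 1 to 8 rows; each row is the pose to reach, as a shift and turn from the pose commanded when the call began, along the tool's axes at that moment; what a row does not reach only later rows make up. A row lasts 1/10 s, in which the tool goes at most 50 mm and 8.59 degrees, less where a joint would pass 70% of its speed; a pose out of reach is approached as far as the arm can. A call with a number of a shift or a turn outside -1 to 1 is refused whole. A call with a gripper value outside its range is refused whole. The fingers move at their own pace and stop on an object; the grip force is fixed at half the most. Time passes only in rows, so rows that repeat a pose let the fingers close. It gives the time, the measured TCP pose, the force, the opening and the grip force at its end, in the units of the state.
- read_state(): the state, without advancing time (a new reading comes with each control period).
- optics.capture(name): name is "scene" or "top" or "wrist"; returns a dict with "color" (384x512x3 uint8, blue, green, red), "range_z" (384x512 float32, m along the optical axis (not along the pixel's ray), 0 where there is no reading), "fx", "fy", "cx", "cy" (pixels), "rvec" (rotation vector, rad) and "tvec" (3), from world to camera coordinates, as OpenCV has them. Camera axes: x right, y down, z forward; pixel columns grow to the right and rows downward; lengths in m; the calibration is good to about 2 mm. A picture is of the moment at which its call begins.
- order.hand_in(): hands the job in; it is judged then, once.
The state is a dict: "time_s": time; "joint_positions": joint angles; "qvel": joint speeds; "tau": joint torques, N m; "position": TCP position; "tcp_rot": TCP orientation; "force": force on the tool from outside, world axes, zero at the start; "moment": the same for the moment, N m; "opening": opening from 0.0 (shut) to 1.0 (fully open); "grasp_force": force on a finger pad.
Only numpy, scipy, OpenCV 4.12 (cv2) and the standard library are available. Lean on these libraries where they do the work, as an engineer would, in place of code of your own. Each camera call takes 0.05 s, during which the arm holds its last target. There are 200 camera calls.

TASK

Set the aluminium cooling block on the grey angled rest, flat on the slope, centred, its lower end against the lip and the end with the round check recess uppermost so that meltwater runs away from it. Then take the contact thermometer from its holder and hold its sprung tip in the check recess, square to the sloping top of the block, pressed lightly so that the tip is pushed about half way in. Finish while still holding the thermometer there; never push hard on the block, and leave the cups, marker and forceps where they are.

Things in the scene. Friction and masses are not known exactly. Their poses are not given: they have to be found in the camera images.
- block: Loose aluminium cooling block, 96 long (its x) x 52 wide (its y) x 40 mm high, about 0.42 kg, lying flat at the start, +x end away from the robot. Origin: centre of the underside, z up. Six empty tube wells (12 mm wide) at x -34, -12 and +10 mm, y +-13 mm; one shallow round check recess, 16 mm wide and 2.5 mm deep with a darker floor, near its +x end. Grip it across its width.
- check_spot (a point): Centre of the floor of the check recess in the block: 33 mm from the block's origin along its +x, on the middle line, 37.5 mm above the underside. Axes as the block's.
- rest: Fixed angled block rest of folded grey sheet, 60 mm wide, on rubber feet. Origin on the worktop, z up; its low side with the lip faces its own -x, roughly towards the robot, and the plate rises 20 degrees (0.349 rad) towards its +x.
- cradle: Sloping plate of the rest. Origin: middle of the plate's lower edge, in the corner of plate surface and lip (48 mm to the rest's -x and 34 mm above the worktop). x runs up the slope, y across, z square to the plate. The plate is 60 mm wide, free length 106 mm; the lip stands 9 mm above it. A block against the lip has its origin at x = 48 mm, y = 0, z = 0 here.
- holder: Fixed grey holder: foot 86 x 74 x 10 mm, upright rectangular socket 42 x 34 mm outside, 32 x 24 mm inside, its rim 87 mm above the worktop. Origin at the centre of the underside. The thermometer hangs upright in it, tip 14 mm above the worktop; lift it by more than 75 mm to clear the rim.
- thermometer: Loose white contact thermometer, 142 mm long, 0.1 kg, standing upright in the holder. Origin at the end of its sprung tip (when not pressed in), z up the handle. Straight handle 92 mm long from z = 50 to 142 mm, 28 mm (x, small display on the -x face) by 20 mm (y, flat faces to grip). Below it a 6 mm steel stem. The holder covers the handle up to z = 73 mm.
- handle_mid (a point): Point on the thermometer's axis at which to grip the handle, 100 mm from the tip end, 42 mm below the handle's top.
- tip_end (a point): End of the sprung steel tip, 8 mm in diameter; moves with the tip.
- sprung_tip (a joint): How far the sprung tip is pushed into the stem: 0 free, 0.008 m fully in. Spring: 0.8 N to start it, then 0.4 N per mm (2.4 N half way, 4 N fully in).
- specimen_cup_1: Bystander: orange-lidded specimen cup, 59 mm wide, 68 mm high, origin under its centre.
- specimen_cup_3: Bystander: white-lidded specimen cup, 59 mm wide, 68 mm high, origin under its centre.
- marker_blue: Bystander: felt marker lying along its y, 135 mm long.
- forceps: Bystander: steel forceps lying along its y, 130 mm long.
There are look-alikes about, which are no part of the job. What is shaped like the rest but red is not meant.

How it is judged:
By the outcome, as a careful person would: the job done as asked, in the order asked, and still so for the second after the job is handed in, while the arm keeps its last pose, push and grip.
It also fails if it takes over 72 s, if anything falls off the work surface, if the arm or the gripper's body presses on something with over 40 N, if the wrist force passes 120 N, or if a joint passes its speed limit or range.

## Working session

There is one attempt and no reset: what is moved stays moved. The work goes in short steps, Python scripts to look and compute and a tool call to move; the robot and the scene stay as the last step left them, time stands still between calls to the robot, and variables do not carry over. Pictures are saved under pics/ and viewed, at most 10 in all, crops included, and the job is handed in when it is done.

Besides the shell and the picture viewer there is one more tool, called after "Emit:" by a JSON object that holds its "fn" and its "kwargs". drive_tool: Moves the arm, as the interface text tells. Scaled input: -1 to 1 covers 0.12 m each way for a shift and 1.5 rad each way for a turn. Its arguments: {"type":"object","properties":{"steps":{"type":"array"}},"required":["steps"]}

```bash
mkdir -p pics; ls; cat > h.py <<'E'
import numpy as np, cv2
from rig import read_state, optics, order, bot
def cloud(c):
    R=cv2.Rodrigues(np.array(c["rvec"],float))[0]; t=np.array(c["tvec"],float).ravel()
    z=c["range_z"].astype(float); v,u=np.indices(z.shape)
    P=np.stack([(u-c["cx"])/c["fx"]*z,(v-c["cy"])/c["fy"]*z,z],-1)
    W=(P-t)@R; W[z<=0]=np.nan
    return W
E
python3 - <<'E'
from h import *
a=optics.capture("scene");b=optics.capture("top")
np.savez("top.npz",**b);np.savez("scene.npz",**a)
cv2.imwrite("pics/s.png",a["color"]);cv2.imwrite("pics/t.png",b["color"])
print({k:read_state()[k] for k in("time_s","position","force","opening")},bot.hold_point_z,[x for x in dir(bot) if x[0]!='_'])
E
```

```text
pics
{'time_s': 0.1, 'position': array([0.22260233, 0.58332998, 0.22167185]), 'force': array([ 0.00459271, -1.04959311,  0.53392769]), 'opening': 0.9998329994905759} 0.0187 ['PlanningError', 'hold_point_z']
```

View pics/s.png

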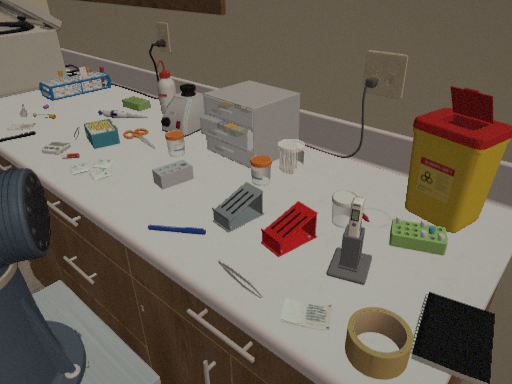

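View pics/t.png

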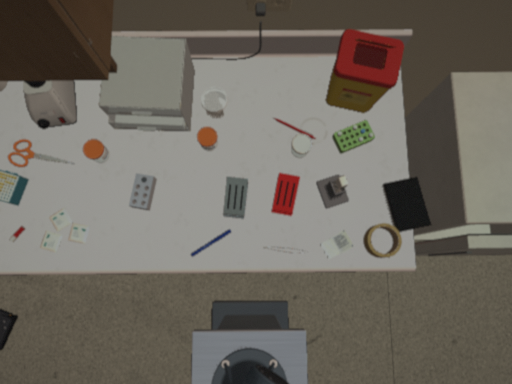

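The scene view shows the block at about (173,173), the grey rest at (239,207), the red look-alike at (290,228), and the holder with thermometer at (350,245). In the top view they are at (143,192), (236,197), (286,194) and (333,190), and the white cup is at (301,145).

```bash
python3 - <<'E'
from h import *
b=dict(np.load("top.npz"));a=dict(np.load("scene.npz"))
W=cloud(b);C=b["color"]
print(b["fx"],b["tvec"])
def rect(W,u0,v0,u1,v1,z0,z1):
    p=W[v0:v1,u0:u1].reshape(-1,3);p=p[(p[:,2]>z0)&(p[:,2]<z1)]
    r=cv2.minAreaRect((p[:,:2]*1000).astype(np.float32)); return len(p),np.round(r[0],1),np.round(r[1],1),round(r[2],1),np.round(p.mean(0)*1000,1)
print("table",np.nanmedian(W[205:225,100:130,2]))
print("block",rect(W,122,165,165,220,.03,.05))
print("rest",rect(W,215,170,255,225,.015,.12))
for lo,hi in((.015,.03),(.03,.045),(.045,.06),(.06,.09)): print(lo,rect(W,215,170,255,225,lo,hi))
print("foot",rect(W,310,165,360,220,.006,.02))
print("sock",rect(W,310,165,360,220,.08,.095))
print("therm",rect(W,310,165,360,220,.12,.2))
print("cup",rect(W,285,130,318,160,.05,.09))
for n,w,box in(("block",C,(118,162,168,222)),("rest",C,(210,170,260,224)),("hold",C,(308,165,360,217))):
    pass
t=[cv2.resize(C[y0:y1,x0:x1],(260,300),interpolation=cv2.INTER_CUBIC) for x0,y0,x1,y1 in((118,165,166,220),(212,170,260,225),(310,163,358,218))]
S=a["color"]
t2=[cv2.resize(S[y0:y1,x0:x1],(260,300),interpolation=cv2.INTER_CUBIC) for x0,y0,x1,y1 in((147,150,199,210),(210,177,266,237),(320,190,380,280))]
cv2.imwrite("pics/c.png",np.vstack([np.hstack(t),np.hstack(t2)]))
E
```

```text
418.8456440371616 [-0.00593288  0.52964738  1.14212621]
table 0.0005464189829237845
block (577, array([542.3, 306.2]), array([53.6, 96.4]), 79.5, array([543. , 305.1,  39.8]))
rest (824, array([520.4,  36.8]), array([ 60. , 106.3]), 82.9, array([520.8,  36.6,  52.3]))
0.015 (1, array([563.3,   2.3]), array([0., 0.]), 0.0, array([563.3,   2.3,  24.6]))
0.03 (252, array([490.8,  40.5]), array([60. , 46.5]), 83.0, array([485.6,  40.9,  39.5]))
0.045 (321, array([511.,  38.]), array([59.6, 86.8]), 82.7, array([520.8,  36.6,  52.2]))
0.06 (250, array([550.2,  32.6]), array([59.7, 45.4]), 85.3, array([556.2,  32.4,  65.6]))
foot (448, array([ 549.1, -255.8]), array([142.5, 142.3]), 86.7, array([ 536. , -241. ,   10.6]))
sock (85, array([ 541.3, -246.4]), array([41.7, 33.3]), 19.8, array([ 535.9, -241.5,   86.9]))
therm (122, array([ 541.2, -246.1]), array([29.7, 20.2]), 12.1, array([ 539.6, -244.6,  149.5]))
cup (333, array([ 670. , -154.3]), array([57.1, 57.2]), 20.9, array([ 669.5, -153.9,   67.3]))
```

View pics/c.png

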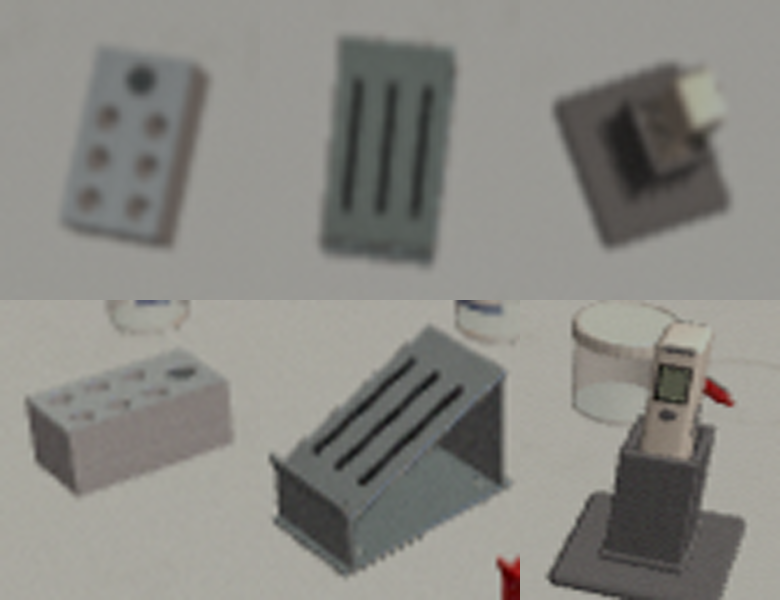

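```bash
cat >> h.py <<'E'
from scipy.spatial.transform import Rotation as Ro
import json
def Rz(d): return Ro.from_euler('z',d,degrees=True).as_matrix()
DOWN=np.diag([1.,-1,-1])
def toolR(yaw,tilt=0):  # tool x along yaw direction, pointing down, tilted so that approach leans to +x by tilt
    return Rz(yaw)@Ro.from_euler('y',-tilt,degrees=True).as_matrix()@DOWN
def go(p,R,P0=None,R0=None):
    s=read_state(); P0=s["position"] if P0 is None else P0; R0=s["tcp_rot"] if R0 is None else R0
    d=np.array(R0).T@(np.array(p)-P0); w=Ro.from_matrix(np.array(R0).T@R).as_rotvec()
    print("row",np.round(np.r_[d/.12,w/1.5],4).tolist(),"mm",np.round(d*1000,1),"deg",np.round(np.degrees(w),1))
E
python3 - <<'E'
from h import *
s=read_state();print(np.round(s["tcp_rot"],4).tolist())
go([.542,.306,.14],toolR(-10.3)); go([.542,.306,.14],toolR(169.7))
w=optics.capture("wrist");cv2.imwrite("pics/w.png",w["color"])
R=cv2.Rodrigues(w["rvec"])[0];c=-R.T@np.ravel(w["tvec"])
print("cam in tool",np.round(s["tcp_rot"].T@(c-s["position"]),4),np.round(s["tcp_rot"].T@R.T,3).tolist(),w["fx"])
E
```

```text
[[-0.9342, 0.3568, -0.001], [0.3568, 0.9342, -0.0016], [0.0003, -0.0019, -1.0]]
row [-3.3112, -1.2082, 0.6817, -0.0005, 0.0018, 1.971] mm [-397.3 -145.    81.8] deg [ -0.    0.2 169.4]
row [-3.3112, -1.2082, 0.6817, -0.0012, -0.0003, -0.1234] mm [-397.3 -145.    81.8] deg [ -0.1  -0.  -10.6]
cam in tool [ 7.68e-02  1.00e-04 -1.61e-01] [[-0.001, -0.959, -0.284], [1.0, -0.0, -0.001], [0.001, -0.284, 0.959]] 341.285955013443
```

Emit:
{"fn": "drive_tool", "kwargs": {"steps": [[87,-0.83,-0.3,0,0,0,0],[87,-0.83,-0.3,0,0,0,0],[87,-0.83,-0.3,0,0,0,0]]}}

```text
time_s: 0.45
position: [0.3066, 0.5116, 0.2221]
tcp_rot: [[-0.933, 0.361, 0.001], [0.361, 0.933, -0.002], [-0.002, -0.002, -1.0]]
force: [-0.1, 0.3, -0.1]
opening: 1.0
grasp_force: 0.0
```

Emit:
{"fn": "drive_tool", "kwargs": {"steps": [[87,-0.83,-0.3,0,0,0,0],[87,-0.83,-0.3,0,0,0,0],[87,-0.83,-0.3,0,0,0,0]]}}

```text
time_s: 0.75
position: [0.3872, 0.4428, 0.2224]
tcp_rot: [[-0.932, 0.361, 0.002], [0.361, 0.932, -0.001], [-0.002, -0.0, -1.0]]
force: [-1.0, 0.8, -0.0]
opening: 1.0
grasp_force: 0.0
```

Emit:
{"fn": "drive_tool", "kwargs": {"steps": [[87,-0.83,-0.3,0,0,0,0],[87,-0.83,-0.3,0,0,0,0],[87,-0.83,-0.3,0,0,0,0]]}}

```text
time_s: 1.05
position: [0.4674, 0.3739, 0.2225]
tcp_rot: [[-0.932, 0.361, 0.002], [0.361, 0.932, -0.0], [-0.002, 0.0, -1.0]]
force: [0.8, 1.2, 0.3]
opening: 0.996
grasp_force: 0.0
```

Emit:
{"fn": "drive_tool", "kwargs": {"steps": [[87,-0.82,-0.3,0.4,0,0,-0.123],[87,-0.82,-0.3,0.4,0,0,-0.123],[87,-0.82,-0.3,0.4,0,0,-0.123],[87,-0.82,-0.3,0.4,0,0,-0.123]]}}

```text
time_s: 1.45
position: [0.5426, 0.3069, 0.173]
tcp_rot: [[-0.983, 0.182, -0.003], [0.182, 0.983, -0.0], [0.003, -0.001, -1.0]]
force: [-1.4, 0.3, 0.6]
opening: 1.004
grasp_force: 0.0
```

```bash
cat >> h.py <<'E'
def wcap(name):
    s=read_state(); w=optics.capture("wrist"); cv2.imwrite("pics/"+name+".png",w["color"]); return s,w
def rot_rect(p): # minAreaRect mm
    r=cv2.minAreaRect((p[:,:2]*1000).astype(np.float32)); return np.round(r[0],1),np.round(r[1],1),round(r[2],2)
E
python3 - <<'E'
from h import *
s,w=wcap("w1"); print(s["time_s"],s["position"],s["joint_positions"],np.round(s["tcp_rot"],3).tolist(),s["force"])
W=cloud(w).reshape(-1,3)
m=(W[:,2]>.034)&(W[:,2]<.045)&(abs(W[:,0]-.542)<.07)&(abs(W[:,1]-.306)<.06)
print(m.sum(),rot_rect(W[m]),np.median(W[m],0))
t=(abs(W[:,2])<.01);print("table",np.median(W[t,2]))
E
```

```text
1.45 [0.54262115 0.30690245 0.17296775] [ 1.92184251e+01  3.34243502e+01  8.49469830e+01  3.91965493e-02
  6.18012246e+01 -6.02867321e+01] [[-0.983, 0.182, -0.003], [0.182, 0.983, -0.0], [0.003, -0.001, -1.0]] [-1.39595354  0.2723265   0.60314456]
5291 (array([542.7, 304.6]), array([52.1, 96.4]), 79.5) [0.54184818 0.30499271 0.03866539]
table -0.0011813948096580933
```

View pics/w1.png

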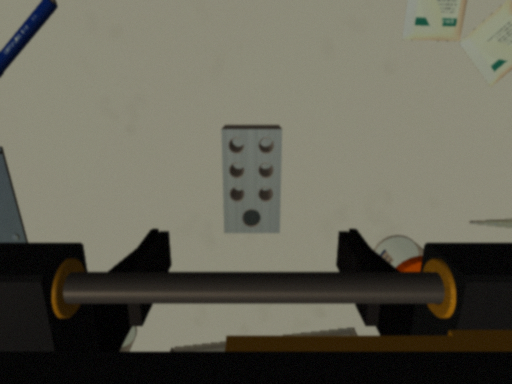

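The block is at about (251,178) in the wrist view, between the fingers. Its recess, at (251,217), is on the far (+x) end.

```bash
python3 - <<'E'
from h import *
go([.5427,.3048,.010],toolR(169.5))
E
```

```text
row [-0.0163, -0.0255, 1.3659, -0.0, -0.0017, 0.0008] mm [ -2.   -3.1 163.9] deg [-0.  -0.1  0.1]
```

Emit:
{"fn": "drive_tool", "kwargs": {"steps": [[87,-0.005,-0.02,0.8,0,0,0],[87,-0.005,-0.02,0.8,0,0,0],[87,-0.005,-0.02,0.8,0,0,0]]}}

```text
time_s: 1.8
position: [0.5361, 0.3053, 0.0731]
tcp_rot: [[-0.984, 0.178, -0.014], [0.178, 0.984, -0.004], [0.013, -0.007, -1.0]]
force: [-1.4, 0.2, -0.3]
opening: 1.001
grasp_force: 0.0
```

Emit:
{"fn": "drive_tool", "kwargs": {"steps": [[87,0,0,0.3,0,0,0],[87,0,0,0.55,0,0,0],[87,0,0,0.55,0,0,0],[48,0,0,0.55,0,0,0],[48,0,0,0.55,0,0,0],[48,0,0,0.55,0,0,0],[48,0,0,0.55,0,0,0],[48,0,0,0.55,0,0,0]]}}

```text
time_s: 2.6
position: [0.5433, 0.3053, 0.0135]
tcp_rot: [[-0.984, 0.179, 0.001], [0.179, 0.984, 0.001], [-0.001, 0.001, -1.0]]
force: [0.2, -0.4, 0.2]
opening: 0.631
grasp_force: 0.0
```

```bash
python3 - <<'E'
from h import *
s=read_state();print(s["time_s"],s["position"],s["opening"],s["grasp_force"],s["force"])
b=optics.capture("top");a=dict(np.load("top.npz"))
# refine rest from top cloud: averaged captures
W=np.nanmedian([cloud(optics.capture("top")) for _ in range(4)],0)
yaw=-7.1; 
p=W[165:230,210:262].reshape(-1,3);p=p[(p[:,2]>.02)&(p[:,2]<.12)]
print(rot_rect(p))
A=np.c_[p[:,:2],np.ones(len(p))]
k=p[:,2]<.08
for _ in range(5):
    c=np.linalg.lstsq(A[k],p[k,2],rcond=None)[0]; k=abs(A@c-p[:,2])<.0025
g=np.hypot(*c[:2]);print("slope",np.degrees(np.arctan(g)),"yaw",np.degrees(np.arctan2(c[1],c[0])),k.sum())
E
```

```text
2.6 [0.54328257 0.30532077 0.01354854] 0.6309645793972491 0.0 [ 0.15972936 -0.38370973  0.24864752]
(array([520.2,  36.7]), array([ 59.8, 106.1]), 83.0)
slope 20.17261003356861 yaw -6.682825407619876 749
```

Emit:
{"fn": "drive_tool", "kwargs": {"steps": [[55,0,0,0.025,0,0,0],[55,0,0,0.025,0,0,0],[30,0,0,0.025,0,0,0],[30,0,0,0.025,0,0,0],[30,0,0,0.025,0,0,0],[30,0,0,0.025,0,0,0]]}}

```text
time_s: 3.45
position: [0.5425, 0.3051, 0.009]
tcp_rot: [[-0.984, 0.179, -0.001], [0.179, 0.984, -0.0], [0.001, -0.0, -1.0]]
force: [0.7, 0.7, -3.6]
opening: 0.594
grasp_force: 30.0
```

Emit:
{"fn": "drive_tool", "kwargs": {"steps": [[30,0,0,0,0,0,0],[30,0,0,-0.2,0,0,0],[30,0,0,-0.5,0,0,0],[30,0,0,-0.8,0,0,0],[30,0,0,-1,0,0,0],[30,0,0,-1,0,0,0],[30,0,0,-1,0,0,0]]}}

```text
time_s: 4.15
position: [0.5421, 0.3049, 0.129]
tcp_rot: [[-0.984, 0.179, -0.001], [0.179, 0.984, -0.0], [0.001, -0.001, -1.0]]
force: [-0.9, -0.4, -4.3]
opening: 0.599
grasp_force: 30.0
```

```bash
python3 - <<'E'
from h import *
s=read_state();print(s["time_s"],s["position"],s["opening"],s["grasp_force"],s["force"])
ex=Rz(-7)[:,0];ey=Rz(-7)[:,1];c=np.array([.5202,.0367,0])
W=np.nanmedian([cloud(optics.capture("scene")) for _ in range(4)],0).reshape(-1,3)
T=np.nanmedian([cloud(optics.capture("top")) for _ in range(4)],0).reshape(-1,3)
for n,V in(("scene",W),("top",T)):
    q=np.c_[(V-c)@ex,(V-c)@ey,V[:,2]]*1000
    m=(abs(q[:,0])<65)&(abs(q[:,1])<40)&(q[:,2]>25)&(q[:,2]<90); q=q[m]
    print(n,len(q),"y",np.percentile(q[:,1],[1,99]),"x",q[:,0].min(),q[:,0].max())
    for x in range(-60,60,4):
        k=(q[:,0]>=x)&(q[:,0]<x+4)&(abs(q[:,1])<24)
        if k.sum(): print(x+2,k.sum(),np.round(np.percentile(q[k,2],[10,50,90]),1),end=' | ')
    print()
E
```

```text
4.15 [0.54205409 0.30489499 0.12895509] 0.599213265380119 29.996705620433204 [-0.86805001 -0.37727632 -4.29529066]
scene 996 y [-32.62014663  26.52305252] x -53.49107763076442 52.535411644577586
-54 21 [38.1 40.7 42.3] | -50 49 [26.  30.1 38.2] | -46 4 [34.7 35.3 35.8] | -42 28 [34.9 35.8 36.9] | -38 27 [36.3 37.1 38.3] | -34 28 [37.6 38.7 39.8] | -30 27 [39.6 40.5 41.4] | -26 24 [41.3 41.7 42.3] | -22 28 [42.2 43.1 44.1] | -18 27 [43.7 44.7 45.5] | -14 25 [45.4 46.3 47.1] | -10 30 [46.8 47.7 48.8] | -6 24 [48.2 49.  50. ] | -2 25 [49.9 50.6 51.6] | 2 25 [51.1 51.8 52.9] | 6 29 [52.5 53.7 54.7] | 10 23 [54.2 55.3 55.9] | 14 22 [55.7 56.3 57.5] | 18 25 [56.6 57.9 58.4] | 22 25 [58.1 59.3 60.1] | 26 26 [59.4 60.7 61.5] | 30 24 [61.3 61.9 63. ] | 34 25 [62.9 63.4 64.2] | 38 26 [64.1 64.9 65.8] | 42 25 [65.5 66.5 67.4] | 46 54 [29.  46.2 68.6] | 50 38 [28.1 68.3 69.6] | 54 3 [68.8 69.3 69.4] | 
top 824 y [-29.29213264  29.37551662] x -53.11356465562811 53.124201308719755
-54 7 [41.  42.9 43.4] | -50 19 [37.7 41.1 43.3] | -46 26 [34.1 35.6 37.6] | -42 24 [35.1 36.4 38.1] | -38 25 [36.1 37.8 39.4] | -34 21 [38.4 39.2 41. ] | -30 26 [39.3 41.1 42.9] | -26 26 [40.7 41.5 43.8] | -22 24 [43.2 43.9 45.4] | -18 26 [43.5 45.5 46.6] | -14 24 [44.6 47.  48.1] | -10 26 [46.3 48.3 50. ] | -6 26 [47.9 50.1 51.7] | -2 26 [49.4 51.1 52.5] | 2 25 [51.5 52.8 54.5] | 6 25 [52.7 55.1 56.4] | 10 24 [54.3 55.9 57.5] | 14 26 [55.4 56.8 58.3] | 18 25 [56.6 58.2 59.7] | 22 24 [57.9 60.1 61.7] | 26 26 [59.4 61.8 63.2] | 30 27 [60.6 62.3 63.9] | 34 24 [62.1 64.3 65.9] | 38 26 [63.7 65.1 67.3] | 42 25 [65.9 67.1 68.6] | 46 25 [67.7 68.7 70.1] | 50 26 [68.4 69.5 71.3] | 54 4 [67.7 68.5 68.7] |
```

Emit:
{"fn": "drive_tool", "kwargs": {"steps": [[30,-0.1,-0.2,-0.42,0,0,0],[30,-0.29,-0.7,-0.42,0,0,0],[30,-0.29,-0.7,-0.42,0,0,0],[30,-0.29,-0.7,-0.42,0,0,0]]}}

```text
time_s: 4.95
position: [0.5627, 0.2135, 0.1801]
tcp_rot: [[-0.983, 0.183, 0.0], [0.183, 0.983, -0.001], [-0.0, -0.001, -1.0]]
force: [0.3, 0.9, -4.3]
opening: 0.595
grasp_force: 30.0
```

Emit:
{"fn": "drive_tool", "kwargs": {"steps": [[30,-0.29,-0.7,0,0,0,0],[30,-0.29,-0.7,0,0,0,0],[30,-0.29,-0.7,0,0,0,0]]}}

```text
time_s: 5.25
position: [0.5824, 0.1234, 0.1794]
tcp_rot: [[-0.983, 0.184, 0.0], [0.184, 0.983, -0.002], [-0.001, -0.002, -1.0]]
force: [-1.0, 0.3, -4.4]
opening: 0.599
grasp_force: 30.0
```

Emit:
{"fn": "drive_tool", "kwargs": {"steps": [[30,-0.29,-0.7,0,0,0,-0.0407],[30,-0.29,-0.7,0,0,0,-0.0407],[30,-0.29,-0.7,0,0,0,-0.0407],[30,-0.29,-0.7,0,0,0,-0.0407],[30,-0.29,-0.7,0,0,0,-0.0407]]}}

```text
time_s: 5.75
position: [0.5994, 0.0402, 0.1793]
tcp_rot: [[-0.993, 0.118, -0.002], [0.118, 0.993, 0.001], [0.002, 0.001, -1.0]]
force: [-0.6, -0.1, -4.1]
opening: 0.593
grasp_force: 30.0
```

```bash
python3 - <<'E'
from h import *
s,w=wcap("w2"); print(s["time_s"],s["position"],s["opening"],np.round(s["tcp_rot"],3).tolist())
W=np.nanmedian([cloud(optics.capture("wrist")) for _ in range(5)],0)
np.save("W2.npy",W);V=W.reshape(-1,3)
ex=Rz(-7)[:,0];ey=Rz(-7)[:,1];c=np.array([.5202,.0367,0])
q=np.c_[(V-c)@ex,(V-c)@ey,V[:,2]]*1000
t=q[(abs(q[:,2])<10)];print("table",np.median(t[:,2]))
m=(abs(q[:,0])<65)&(abs(q[:,1])<40)&(q[:,2]>28)&(q[:,2]<90); q=q[m]
print(len(q),"y",np.percentile(q[:,1],[.5,1,99,99.5]),"x",q[:,0].min(),q[:,0].max())
print(cv2.minAreaRect(q[:,:2].astype(np.float32)))
for x in range(-60,60,4):
    k=(q[:,0]>=x)&(q[:,0]<x+4)&(abs(q[:,1])<24)
    if k.sum(): print(x+2,k.sum(),np.round(np.percentile(q[k,2],[10,50,90]),1),end=' | ')
E
```

```text
5.75 [0.59935257 0.04017897 0.17931109] 0.5928042463691153 [[-0.993, 0.118, -0.002], [0.118, 0.993, 0.001], [0.002, 0.001, -1.0]]
table -1.2804886222611764
9554 y [-31.18114761 -30.85414353  27.54072561  27.58388412] x -52.32630105321408 50.71945103540341
((-0.7975044250488281, -1.7502994537353516), (59.921573638916016, 103.24921417236328), 89.79154968261719)
-54 29 [39.6 40.4 40.7] | -50 395 [36.2 39.7 41.1] | -46 340 [32.8 33.4 34.7] | -42 291 [34.  34.7 35.4] | -38 289 [35.4 36.  36.9] | -34 292 [36.8 37.6 38.4] | -30 290 [38.4 39.1 39.9] | -26 291 [39.8 40.6 41.3] | -22 291 [41.3 42.  42.7] | -18 290 [42.7 43.5 44.2] | -14 291 [44.1 44.9 45.6] | -10 293 [45.6 46.4 47.1] | -6 293 [47.  47.7 48.4] | -2 296 [48.4 49.1 49.9] | 2 318 [49.8 50.7 51.4] | 6 323 [51.4 52.2 53. ] | 10 302 [52.9 53.7 54.4] | 14 295 [54.5 55.2 55.8] | 18 295 [55.8 56.5 57.3] | 22 295 [57.2 58.  58.7] | 26 303 [58.7 59.4 60.1] | 30 332 [60.1 60.9 61.8] | 34 307 [61.6 62.4 63. ] | 38 297 [63.1 63.8 64.5] | 42 295 [64.5 65.2 65.9] | 46 310 [65.9 66.6 67.4] | 50 45 [67.  67.5 67.8] |
```

View pics/w2.png

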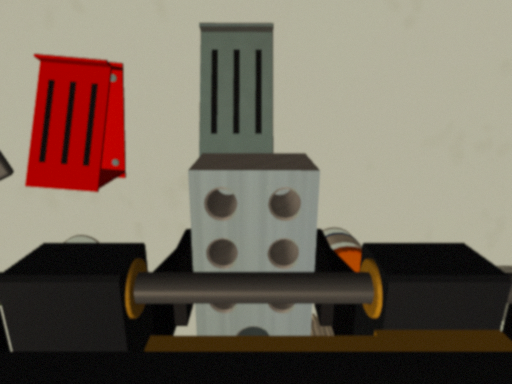

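```bash
python3 - <<'E'
from h import *
s=read_state();V=np.load("W2.npy").reshape(-1,3)
q=(V-s["position"])@s["tcp_rot"]*1000
# block: -x end face/top edge, near TCP
m=(abs(q[:,1])<32)&(q[:,0]>10)&(q[:,0]<60)&(q[:,2]<20)&(q[:,2]>-60)
b=q[m]
top=b[(b[:,2]<-27)&(b[:,2]>-36)]
print(len(b),len(top),"x",np.percentile(top[:,0],[95,99,99.8]),"y",np.percentile(top[:,1],[.5,99.5]),"ztop",np.median(top[:,2]))
print("tilt fit",np.linalg.lstsq(np.c_[top[:,:2],np.ones(len(top))],top[:,2],rcond=None)[0])
f=b[b[:,2]>-25];print("face",len(f),np.median(f,0) if len(f) else "")
yaw=-7.15
c=np.array([.5202,.0367,0])+.0008*Rz(-7)[:,0]-.00175*Rz(-7)[:,1]
print("rest",c)
Rr=Rz(yaw);Rc=Rr@Ro.from_euler('y',-20,degrees=True).as_matrix()
C0=c+Rr@[-.048,0,.034]
def tcp(x,z): return C0+Rc@np.array([x,0,z])
T=toolR(180+yaw,-20)  # tool x towards robot
print("tool z",T[:,2],"check -Rc z",-Rc[:,2],"x",T[:,0],-Rc[:,0])
pre=tcp(.048+.010,.009+.05); fin=tcp(.048+.003,.009+.003)
print(pre,fin); go(pre,T); go(fin,T,pre,T)
E
```

```text
12555 9190 x [47.08003118 48.00128378 48.14338182] y [-25.59429397  26.20514012] ztop -29.516230918856074
tilt fit [ 4.45773500e-03  3.85329120e-04 -2.96193004e+01]
face 3032 [ 47.87384034   0.52716524 -11.90602082]
rest [0.52078077 0.03486555 0.        ]
tool z [ 0.33936049 -0.04257036 -0.93969262] check -Rc z [ 0.33936049 -0.04257036 -0.93969262] x [-0.93238529  0.1169611  -0.34202014] [-0.93238529  0.1169611  -0.34202014]
[0.50721011 0.03656789 0.10927903] [0.51663335 0.03538581 0.06271934]
row [0.7656, -0.1157, 0.5892, 0.0009, -0.2328, 0.0045] mm [ 91.9 -13.9  70.7] deg [  0.1 -20.    0.4]
row [0.0583, -0.0, 0.3917, 0.0, 0.0, 0.0] mm [ 7. -0. 47.] deg [0. 0. 0.]
```

Emit:
{"fn": "drive_tool", "kwargs": {"steps": [[30,0.766,-0.116,0.3,0.001,-0.2328,0.0045],[30,0.766,-0.116,0.589,0.001,-0.2328,0.0045],[30,0.766,-0.116,0.589,0.001,-0.2328,0.0045],[30,0.766,-0.116,0.589,0.001,-0.2328,0.0045],[30,0.766,-0.116,0.589,0.001,-0.2328,0.0045],[30,0.766,-0.116,0.589,0.001,-0.2328,0.0045],[30,0.766,-0.116,0.589,0.001,-0.2328,0.0045]]}}

```text
time_s: 6.75
position: [0.5101, 0.0354, 0.1104]
tcp_rot: [[-0.931, 0.126, 0.343], [0.118, 0.992, -0.044], [-0.346, -0.0, -0.938]]
force: [0.7, -0.0, -4.7]
opening: 0.599
grasp_force: 30.0
```

```bash
python3 - <<'E'
from h import *
s=read_state();print(s["joint_positions"])
go([0.51663335,0.03538581,0.06271934],toolR(172.85,-20))
W=np.nanmedian([cloud(optics.capture("wrist")) for _ in range(5)],0).reshape(-1,3)
q=(W-s["position"])@s["tcp_rot"]*1000
# look at lip / plate visible below block in tool frame
m=(abs(q[:,1])<45)&(q[:,0]>40)&(q[:,0]<80)&(q[:,2]>20)&(q[:,2]<90);b=q[m]
for x in range(44,76,3):
    k=(b[:,0]>=x)&(b[:,0]<x+3)
    if k.sum(): print(x,k.sum(),np.round(np.percentile(b[k,2],[5,50,95]),1),np.round(np.percentile(b[k,1],[1,99]),1))
E
```

```text
[ -8.91703014  28.73347751 119.36036761   2.81316954  11.69388345
 -94.36392338]
row [0.0865, 0.0069, 0.3912, -0.0005, 0.0027, -0.0006] mm [10.4  0.8 46.9] deg [-0.   0.2 -0. ]
44 416 [59.4 60.1 60.6] [-28.   29.7]
47 442 [59.5 60.1 60.7] [-28.1  30. ]
50 443 [59.5 60.1 60.7] [-28.4  30.1]
53 441 [59.5 60.1 60.7] [-28.6  30.3]
56 433 [59.5 60.  60.6] [-28.7  29.9]
59 375 [58.8 59.9 60.6] [-28.   29.9]
62 587 [50.7 51.5 59.4] [-28.   29.7]
65 513 [63.4 67.1 71. ] [-28.3  29.9]
68 443 [71.7 75.5 79.2] [-28.2  29.8]
71 391 [79.7 83.2 84.8] [-28.2  30. ]
74 417 [83.4 84.  84.7] [-28.4  30. ]
```

Emit:
{"fn": "drive_tool", "kwargs": {"steps": [[30,0.087,0.006,0.15,0,0,0],[30,0.087,0.006,0.28,0,0,0],[30,0.087,0.006,0.34,0,0,0],[30,0.087,0.006,0.38,0,0,0],[30,0.087,0.006,0.38,0,0,0],[30,0.087,0.006,0.38,0,0,0]]}}

```text
time_s: 7.6
position: [0.5135, 0.0356, 0.0632]
tcp_rot: [[-0.932, 0.126, 0.34], [0.118, 0.992, -0.043], [-0.343, -0.0, -0.939]]
force: [0.0, -0.6, -3.5]
opening: 0.592
grasp_force: 30.0
```

Emit:
{"fn": "drive_tool", "kwargs": {"steps": [[30,0,0,0.01,0,0,0],[30,0,0,0.02,0,0,0],[30,0,0,0.02,0,0,0]]}}

```text
time_s: 7.9
position: [0.5141, 0.0355, 0.0608]
tcp_rot: [[-0.932, 0.126, 0.34], [0.118, 0.992, -0.043], [-0.343, -0.0, -0.939]]
force: [0.2, 0.2, -3.3]
opening: 0.594
grasp_force: 30.0
```

```bash
python3 - <<'E'
from h import *
s=read_state();print(s["position"],s["force"],s["tcp_rot"].T@s["force"])
go([0.51663335,0.03538581,0.06271934],toolR(172.85,-20))
W=np.nanmedian([cloud(optics.capture("wrist")) for _ in range(5)],0).reshape(-1,3)
q=(W-s["position"])@s["tcp_rot"]*1000
m=(abs(q[:,1])<45)&(q[:,0]>40)&(q[:,0]<65)&(q[:,2]>-50)&(q[:,2]<40);b=q[m]
for x in range(40,65,1):
    k=(b[:,0]>=x)&(b[:,0]<x+1)
    if k.sum(): print(x,k.sum(),np.round(np.percentile(b[k,2],[5,50,95]),1),np.round(np.percentile(b[k,1],[1,99]),1))
E
```

```text
[0.5141482  0.03550737 0.06080549] [ 0.1860299   0.16602256 -3.32197104] [0.98426549 0.1891939  3.17696228]
row [-0.0249, 0.0016, -0.0079, -0.0005, 0.0004, -0.0007] mm [-3.   0.2 -0.9] deg [-0.   0.  -0.1]
40 322 [-30.1 -29.5 -28.7] [-25.7  25.1]
41 284 [-30.  -29.5 -28.9] [-25.5  25. ]
42 337 [-30.  -29.5 -29. ] [-25.5  25.3]
43 311 [-30.  -29.6 -29. ] [-25.4  25.6]
44 325 [-30.  -29.4 -28.9] [-25.7  28.3]
45 346 [-30.  -29.5 -28.9] [-26.1  28.9]
46 320 [-30.  -29.4 -28.7] [-26.1  29. ]
47 587 [-29.9 -29.3   0.3] [-25.3  25.5]
48 1793 [-28.7 -12.8   3.9] [-26.1  25.2]
49 253 [2.8 3.3 4. ] [-29.1  29.4]
50 250 [2.9 3.5 4.1] [-29.1  29.4]
51 700 [ 4.  11.  16.5] [-28.5  29. ]
52 268 [17.  18.2 20. ] [-28.9  29.1]
53 296 [19.1 20.7 22. ] [-28.7  29.2]
54 286 [22.2 23.6 25.3] [-28.8  28.9]
55 263 [24.4 26.3 27.6] [-28.6  29.3]
56 229 [27.8 28.9 30.9] [-28.7  29.4]
57 306 [30.1 31.8 33.2] [-28.6  29. ]
58 210 [33.6 34.6 35.6] [-28.8  29.1]
59 208 [36.  36.6 37.3] [-28.5  29. ]
60 210 [36.  36.6 37.2] [-29.1  28.9]
61 108 [35.7 36.3 36.8] [-28.9  30. ]
62 210 [35.4 35.9 36.6] [-28.9  29.2]
63 210 [35.7 36.5 37.4] [-28.8  29.3]
```

Emit:
{"fn": "drive_tool", "kwargs": {"steps": [[30,0,0,0.008,0,0,0],[30,0,0,0.008,0,0,0],[30,0,0,0.008,0,0,0]]}}

```text
time_s: 8.45
position: [0.5145, 0.0354, 0.0597]
tcp_rot: [[-0.932, 0.126, 0.34], [0.118, 0.992, -0.043], [-0.342, -0.0, -0.94]]
force: [0.2, -0.7, -4.4]
opening: 0.594
grasp_force: 30.0
```

Emit:
{"fn": "drive_tool", "kwargs": {"steps": [[30,0,0,0.008,0,0,0],[30,0,0,0.008,0,0,0],[30,0,0,0.008,0,0,0]]}}

```text
time_s: 8.75
position: [0.5148, 0.0354, 0.0591]
tcp_rot: [[-0.932, 0.126, 0.34], [0.118, 0.992, -0.043], [-0.343, -0.0, -0.939]]
force: [-0.4, -0.1, 1.4]
opening: 0.594
grasp_force: 30.0
```

Emit:
{"fn": "drive_tool", "kwargs": {"steps": [[30,0.008,0,0,0,0,0],[30,0.008,0,0,0,0,0],[30,0.008,0,0,0,0,0]]}}

```text
time_s: 9.05
position: [0.5148, 0.0354, 0.0591]
tcp_rot: [[-0.931, 0.126, 0.342], [0.118, 0.992, -0.044], [-0.345, -0.0, -0.939]]
force: [1.0, 0.7, 4.5]
opening: 0.595
grasp_force: 30.0
```

Emit:
{"fn": "drive_tool", "kwargs": {"steps": [[30,0.008,0,0,0,0,0],[30,0.008,0,0,0,0,0],[30,0.008,0,0,0,0,0]]}}

```text
time_s: 9.35
position: [0.5148, 0.0353, 0.0591]
tcp_rot: [[-0.931, 0.126, 0.344], [0.118, 0.992, -0.044], [-0.346, -0.001, -0.938]]
force: [0.8, 0.4, 5.9]
opening: 0.595
grasp_force: 30.0
```

Emit:
{"fn": "drive_tool", "kwargs": {"steps": [[30,0.012,0,-0.012,0,0,0],[30,0.012,0,-0.012,0,0,0],[30,0.012,0,-0.012,0,0,0]]}}

```text
time_s: 9.65
position: [0.5143, 0.0352, 0.0597]
tcp_rot: [[-0.93, 0.126, 0.345], [0.117, 0.992, -0.045], [-0.348, -0.001, -0.937]]
force: [5.0, 1.0, -0.9]
opening: 0.593
grasp_force: 30.0
```

```bash
python3 - <<'E'
from h import *
s=read_state();f=s["force"]+[0,0,4.2];print(s["position"],s["tcp_rot"].T@f)
go([0.51663335,0.03538581,0.06271934],toolR(172.85,-20))
E
```

```text
[0.51433309 0.03524867 0.05972794] [-5.70491544  1.57788949 -1.44468117]
row [-0.0264, 0.0035, -0.0168, -0.0009, 0.0045, -0.0005] mm [-3.2  0.4 -2. ] deg [-0.1  0.4 -0. ]
```

Emit:
{"fn": "drive_tool", "kwargs": {"steps": [[30,-0.008,0,0.01,0,0,0],[30,-0.008,0,0.01,0,0,0],[80,-0.008,0,0.01,0,0,0],[80,-0.008,0,0.01,0,0,0],[80,-0.008,0,0.01,0,0,0],[80,-0.008,0,0.01,0,0,0],[80,-0.008,0,0.01,0,0,0]]}}

```text
time_s: 10.35
position: [0.5118, 0.0358, 0.0579]
tcp_rot: [[-0.933, 0.126, 0.338], [0.118, 0.992, -0.043], [-0.341, -0.0, -0.94]]
force: [0.4, -0.6, -0.2]
opening: 0.895
grasp_force: 0.0
```

Emit:
{"fn": "drive_tool", "kwargs": {"steps": [[80,0,0,-0.2,0,0,0],[80,0,0,-0.5,0,0,0],[80,0,0,-0.8,0,0,0],[80,0,0,-0.8,0,0,0],[80,0,0,-0.8,0,0,0]]}}

```text
time_s: 10.85
position: [0.48, 0.0399, 0.1492]
tcp_rot: [[-0.931, 0.126, 0.341], [0.118, 0.992, -0.044], [-0.344, -0.0, -0.939]]
force: [-0.3, -0.4, 0.1]
opening: 0.921
grasp_force: 0.0
```

```bash
python3 - <<'E'
from h import *
s,w=wcap("w3");print(s["time_s"],s["position"],s["force"],s["opening"])
W=np.nanmedian([cloud(optics.capture("wrist")) for _ in range(5)],0);V=W.reshape(-1,3)
c=np.array([.52078,.034866,0]);Rr=Rz(-7.15);Rc=Rr@Ro.from_euler('y',-20,degrees=True).as_matrix();C0=c+Rr@[-.048,0,.034]
q=(V-C0)@Rc*1000   # cradle frame
m=(abs(q[:,1])<45)&(q[:,0]>-15)&(q[:,0]<125)&(q[:,2]>-30)&(q[:,2]<60);b=q[m]
top=b[(b[:,2]>34)&(b[:,2]<44)]
print("top",len(top),np.median(top[:,2]),cv2.minAreaRect(top[:,:2].astype(np.float32)),np.linalg.lstsq(np.c_[top[:,:2],np.ones(len(top))],top[:,2],rcond=None)[0])
l=b[(b[:,0]<2)&(b[:,2]>5)&(b[:,2]<12)];print("lip",np.percentile(l[:,0],[1,50,99]),np.percentile(l[:,1],[1,99]),np.median(l[:,2]))
pl=b[(b[:,0]>98)&(b[:,0]<104)&(abs(b[:,2])<6)];print("plate",len(pl),np.median(pl,0) if len(pl) else 0,b[abs(b[:,2])<6][:,0].max())
col=w["color"];g=col.reshape(-1,3).mean(1);D=cloud(w).reshape(-1,3);qq=(D-C0)@Rc*1000
k=(np.hypot(qq[:,0]-81,qq[:,1])<14)&(qq[:,2]>30)&(qq[:,2]<45)
kk=k&(g<.6*np.median(g[k]));print("recess",k.sum(),kk.sum(),np.median(g[k]),np.mean(qq[kk],0),np.ptp(qq[kk],0))
E
```

```text
10.85 [0.48002237 0.03990165 0.14918368] [-0.2704491  -0.42359805  0.07745272] 0.9208151991048232
top 8399 38.67806119003773 ((47.479251861572266, -0.8472709655761719), (52.189964294433594, 95.7911376953125), 89.88558959960938) [-1.71799092e-03 -7.40429787e-04  3.85863213e+01]
lip [-3.20312766 -1.60343722 -0.13644857] [-28.80106509  29.01487185] 7.652832966393775
plate 7 [101.09544096  29.77751694  -1.46120644] 105.06213718253039
recess 1038 317 111.33333333333333 [82.06181844 -1.50327469 36.37417774] [15.26124971 14.79093054  5.25431761]
```

View pics/w3.png

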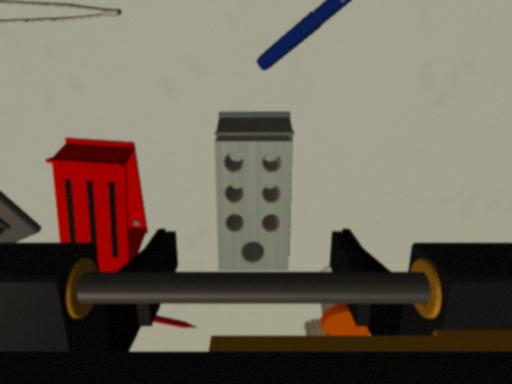

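The block sits flat on the plate with its lower end at the lip (254,137), and the recess at (252,252) is uppermost. Next is the thermometer.

```bash
python3 - <<'E'
from h import *
A=toolR(199.8);p=[.50,-.03,.23];go(p,A); go([.545,-.24,.25],A,p,A)
E
```

```text
row [-0.4628, -0.5561, -0.5662, -0.0547, 0.2268, -0.3114] mm [-55.5 -66.7 -67.9] deg [ -4.7  19.5 -26.8]
row [0.24, -1.7736, -0.1667, 0.0, 0.0, 0.0] mm [  28.8 -212.8  -20. ] deg [0. 0. 0.]
```

Emit:
{"fn": "drive_tool", "kwargs": {"steps": [[80,-0.463,-0.2,-0.566,-0.0547,0.2268,-0.3114],[80,-0.463,-0.556,-0.566,-0.0547,0.2268,-0.3114],[80,-0.463,-0.556,-0.566,-0.0547,0.2268,-0.3114],[80,-0.463,-0.556,-0.566,-0.0547,0.2268,-0.3114],[80,-0.463,-0.556,-0.566,-0.0547,0.2268,-0.3114],[80,-0.463,-0.556,-0.566,-0.0547,0.2268,-0.3114]]}}

```text
time_s: 11.75
position: [0.4999, -0.0295, 0.2298]
tcp_rot: [[-0.941, -0.338, 0.001], [-0.338, 0.941, 0.001], [-0.001, 0.0, -1.0]]
force: [-1.1, 0.5, 0.2]
opening: 0.915
grasp_force: 0.0
```

Emit:
{"fn": "drive_tool", "kwargs": {"steps": [[70,0.12,-0.887,-0.1,0,0,0],[70,0.12,-0.887,-0.1,0,0,0],[70,0.12,-0.887,-0.1,0,0,0]]}}

```text
time_s: 12.05
position: [0.5233, -0.1385, 0.2427]
tcp_rot: [[-0.942, -0.335, 0.004], [-0.335, 0.942, -0.002], [-0.003, -0.004, -1.0]]
force: [-0.1, -0.1, -0.1]
opening: 0.819
grasp_force: 0.0
```

Emit:
{"fn": "drive_tool", "kwargs": {"steps": [[70,0.12,-0.887,-0.1,0,0,0],[70,0.12,-0.887,-0.1,0,0,0],[70,0.12,-0.887,-0.1,0,0,0],[70,0.12,-0.887,-0.1,0,0,0],[70,0.12,-0.887,-0.1,0,0,0]]}}

```text
time_s: 12.55
position: [0.5436, -0.2375, 0.2541]
tcp_rot: [[-0.941, -0.339, -0.001], [-0.339, 0.941, 0.003], [-0.0, 0.003, -1.0]]
force: [0.1, 0.6, -0.7]
opening: 0.805
grasp_force: 0.0
```

```bash
python3 - <<'E'
from h import *
s,w=wcap("w4");print(s["time_s"],s["position"],s["joint_positions"][5],np.round(s["tcp_rot"],3).tolist())
W=np.nanmedian([cloud(optics.capture("wrist")) for _ in range(5)],0);V=W.reshape(-1,3)
m=(abs(V[:,0]-.541)<.07)&(abs(V[:,1]+.246)<.07)
for lo,hi in((.005,.015),(.08,.09),(.10,.14),(.145,.165)):
    k=m&(V[:,2]>lo)&(V[:,2]<hi)
    if k.sum()>5: print(lo,k.sum(),rot_rect(V[k]),np.median(V[k],0))
E
```

```text
12.55 [ 0.54364427 -0.23746814  0.25406879] -144.30120555746834 [[-0.941, -0.339, -0.001], [-0.339, 0.941, 0.003], [-0.0, 0.003, -1.0]]
0.005 2519 (array([ 541.9, -248.9]), array([85.2, 72.8]), 18.12) [ 0.52550075 -0.25546125  0.00860358]
0.08 571 (array([ 542. , -249.3]), array([41.4, 33.8]), 18.53) [ 0.53283068 -0.25206727  0.08525015]
0.1 184 (array([ 538.6, -256.7]), array([13.9, 30.8]), 60.9) [ 0.52847757 -0.25337723  0.12304175]
0.145 865 (array([ 542.5, -248.9]), array([29. , 19.1]), 19.78) [ 0.54104633 -0.24937837  0.15430031]
```

View pics/w4.png

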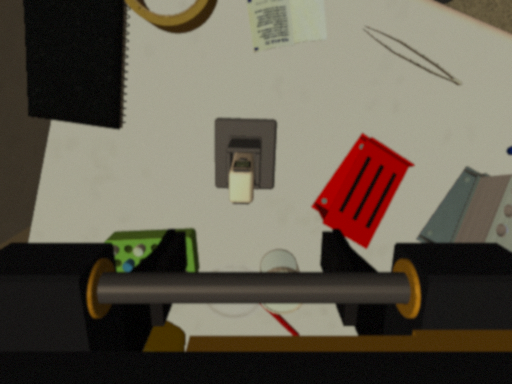

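The thermometer top is at about (241,190), in the holder at (245,155). The foot, socket and handle fits all agree on an axis at (0.542, -0.249).

```bash
python3 - <<'E'
from h import *
go([.5423,-.249,.096],toolR(199.2))
E
```

```text
row [0.0534, -0.0723, 1.329, -0.0005, 0.0014, 0.008] mm [  6.4  -8.7 159.5] deg [-0.   0.1  0.7]
```

Emit:
{"fn": "drive_tool", "kwargs": {"steps": [[60,0.053,-0.072,0.3,0,0,0.008],[60,0.053,-0.072,0.3,0,0,0.008],[60,0.053,-0.072,0.3,0,0,0.008],[60,0.053,-0.072,0.3,0,0,0.008]]}}

```text
time_s: 13.25
position: [0.5429, -0.2503, 0.2206]
tcp_rot: [[-0.945, -0.328, 0.004], [-0.328, 0.945, -0.001], [-0.003, -0.002, -1.0]]
force: [0.7, 0.2, 0.7]
opening: 0.698
grasp_force: 0.0
```

```bash
python3 - <<'E'
from h import *
go([.5423,-.249,.096],toolR(199.2))
E
```

```text
row [0.0045, 0.014, 1.0383, -0.0016, 0.0022, -0.0006] mm [  0.5   1.7 124.6] deg [-0.1  0.2 -0.1]
```

Emit:
{"fn": "drive_tool", "kwargs": {"steps": [[60,0,0.01,0.3,0,0,0],[60,0,0.01,0.6,0,0,0],[60,0,0.01,0.8,0,0,0],[60,0,0.01,1,0,0,0],[60,0,0.01,1,0,0,0],[60,0,0.01,1,0,0,0]]}}

```text
time_s: 13.85
position: [0.5429, -0.2495, 0.1005]
tcp_rot: [[-0.945, -0.328, 0.004], [-0.328, 0.945, -0.001], [-0.003, -0.002, -1.0]]
force: [-0.2, -0.1, 0.1]
opening: 0.693
grasp_force: 0.0
```

```bash
python3 - <<'E'
from h import *
go([.5423,-.249,.096],toolR(199.2)); print(read_state()["force"])
E
```

```text
row [0.0034, 0.0052, 0.0371, -0.0015, 0.002, -0.0007] mm [0.4 0.6 4.5] deg [-0.1  0.2 -0.1]
[-0.16681283 -0.07466119  0.05844906]
```

Down 4 mm, close, then lift over 75 mm.

Emit:
{"fn": "drive_tool", "kwargs": {"steps": [[60,0.003,0.005,0.033,0,0.002,0],[30,0.003,0.005,0.033,0,0.002,0],[5,0.003,0.005,0.033,0,0.002,0],[5,0.003,0.005,0.033,0,0.002,0],[5,0.003,0.005,0.033,0,0.002,0],[5,0.003,0.005,0.033,0,0.002,0],[5,0.003,0.005,0.033,0,0.002,0],[5,0.003,0.005,0.033,0,0.002,0]]}}

```text
time_s: 14.65
position: [0.5415, -0.2487, 0.0955]
tcp_rot: [[-0.945, -0.328, -0.0], [-0.328, 0.945, -0.001], [0.001, -0.001, -1.0]]
force: [-0.2, -0.5, 1.3]
opening: 0.226
grasp_force: 30.0
```

Emit:
{"fn": "drive_tool", "kwargs": {"steps": [[5,0,0,0,0,0,0],[5,0,0,0,0,0,0],[5,0,0,0,0,0,0]]}}

```text
time_s: 14.95
position: [0.5415, -0.2487, 0.0955]
tcp_rot: [[-0.945, -0.328, -0.0], [-0.328, 0.945, -0.001], [0.001, -0.001, -1.0]]
force: [0.1, 0.7, 0.5]
opening: 0.233
grasp_force: 30.0
```

Emit:
{"fn": "drive_tool", "kwargs": {"steps": [[5,0,0,-0.2,0,0,0],[5,0,0,-0.5,0,0,0],[5,0,0,-0.8,0,0,0],[5,0,0,-1,0,0,0],[5,0,0,-1,0,0,0],[5,0,0,-1,0,0,0]]}}

```text
time_s: 15.55
position: [0.5413, -0.2484, 0.2152]
tcp_rot: [[-0.945, -0.328, -0.001], [-0.328, 0.945, -0.001], [0.001, -0.001, -1.0]]
force: [-0.3, 0.3, -1.0]
opening: 0.229
grasp_force: 30.0
```

Emit:
{"fn": "drive_tool", "kwargs": {"steps": [[5,0,0,-0.5,0,0,0],[5,0,0,-0.5,0,0,0],[5,0,0,-0.5,0,0,0]]}}

```text
time_s: 15.85
position: [0.5422, -0.2489, 0.276]
tcp_rot: [[-0.945, -0.328, 0.001], [-0.328, 0.945, -0.003], [-0.001, -0.003, -1.0]]
force: [-0.7, -0.6, -1.3]
opening: 0.224
grasp_force: 30.0
```

```bash
python3 - <<'E'
from h import *
s,w=wcap("w5");print(s["time_s"],s["position"],s["force"],s["opening"],s["grasp_force"])
W=np.nanmedian([cloud(optics.capture("wrist")) for _ in range(5)],0);V=W.reshape(-1,3)
q=(V-s["position"])@s["tcp_rot"]*1000
m=(np.hypot(q[:,0],q[:,1])<25)&(q[:,2]>-10)&(q[:,2]<100);b=q[m]
for z in range(-10,100,6):
    k=(b[:,2]>=z)&(b[:,2]<z+6)
    if k.sum(): print(z,k.sum(),np.round(np.percentile(b[k,0],[5,50,95]),1),np.round(np.percentile(b[k,1],[5,50,95]),1))
print("zmax",b[:,2].max() if len(b) else None)
# scene & top view of tip
for n in("scene",):
    V=np.nanmedian([cloud(optics.capture(n)) for _ in range(5)],0).reshape(-1,3)
    q=(V-s["position"])@s["tcp_rot"]*1000
    m=(np.hypot(q[:,0],q[:,1])<22)&(q[:,2]>-10)&(q[:,2]<100);b=q[m];print(n,len(b))
    for z in range(-10,100,6):
        k=(b[:,2]>=z)&(b[:,2]<z+6)
        if k.sum(): print(z,k.sum(),np.round(np.percentile(b[k,0],[5,50,95]),1),np.round(np.percentile(b[k,1],[5,50,95]),1))
cc=optics.capture("scene");P,_=cv2.projectPoints((s["position"]+s["tcp_rot"]@[0,0,.04])[None],cc["rvec"],cc["tvec"],np.array([[cc["fx"],0,cc["cx"]],[0,cc["fy"],cc["cy"]],[0,0,1.]]),None)
u,v=P.ravel().astype(int);print(u,v)
cr=cc["color"][max(0,v-50):v+50,max(0,u-40):u+40];cv2.imwrite("pics/mix.png",np.hstack([cv2.resize(w["color"],(400,300)),cv2.resize(cr,(240,300),interpolation=cv2.INTER_CUBIC)]))
E
```

```text
15.85 [ 0.54221316 -0.24889578  0.27595487] [-0.73374773 -0.5999027  -1.33340106] 0.22403936866045196 29.95895031373948
-10 359 [10.  11.7 14.2] [-16.3   1.1  17.8]
-4 355 [10.1 11.8 14.3] [-16.    0.6  17.9]
2 205 [10.2 14.  14.4] [-15.    0.6  15.8]
8 145 [11.8 14.1 14.4] [-7.8  1.2  9.6]
14 129 [12.3 14.2 14.4] [-7.5  1.2  9.5]
20 122 [11.7 14.1 14.4] [-7.7  1.3  9.8]
26 99 [12.6 14.2 14.4] [-7.4  0.1  9.5]
32 2 [11.7 12.8 13.9] [1.2 5.4 9.6]
62 9 [2.5 3.4 3.6] [-0.3  1.6  3.4]
68 32 [1.5 3.1 3.7] [-1.3  1.6  4.5]
74 34 [0.6 3.7 4.5] [-2.   0.9  4.7]
80 19 [2.7 4.1 4.6] [-2.1  0.9  4.6]
zmax 84.4335426227535
scene 483
-10 89 [ 9.7 12.3 15. ] [-17.9  -0.1  16.7]
-4 80 [10.2 13.  15.1] [-17.6  -1.5  17.1]
2 43 [10.3 14.4 15.2] [-9.1 -0.2  8.2]
8 47 [ 3.4 14.3 15.4] [-9.5 -0.6  9.3]
14 48 [ 3.7 13.9 15.2] [-9.6 -2.   8.4]
20 45 [ 2.2 14.5 15.3] [-9.5 -0.4  9.4]
26 36 [11.2 13.9 15.1] [-8.9 -0.9  9.1]
32 5 [3.1 4.6 5.8] [-3.1 -0.4  2.8]
38 11 [1.4 2.8 3.9] [-2.   0.9  3. ]
44 12 [1.2 3.2 4.4] [-2.3  0.3  2.4]
50 10 [2.3 3.4 4.4] [-1.9 -0.2  2.4]
56 13 [1.3 2.6 3.8] [-2.4  0.6  2.9]
62 9 [3.  3.5 4.4] [-1.6  0.2  1.9]
68 14 [1.7 3.3 4.5] [-2.1  0.2  3.1]
74 15 [0.7 3.9 5.6] [-2.7  0.1  4.1]
80 6 [2.7 3.8 4.6] [-2.8  0.7  3.1]
363 159
```

View pics/mix.png

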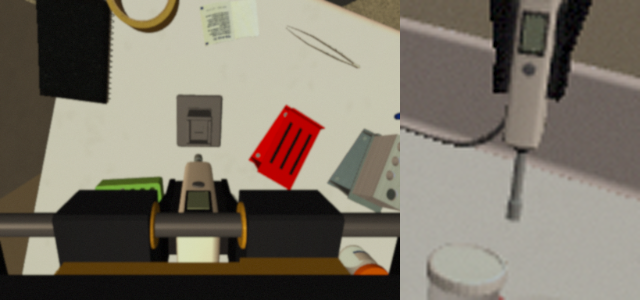

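```bash
cat >> h.py <<'E'
c_=np.array([.52078,.034866,0]);Rr=Rz(-7.15);Rc=Rr@Ro.from_euler('y',-20,degrees=True).as_matrix();C0=c_+Rr@[-.048,0,.034]
TT=toolR(172.85,-20)
def press(h): # tcp with tip end h above recess floor
    return C0+Rc@np.array([.0808+.0003,-.0009-.0005,.0375+.0815+h])
E
python3 - <<'E'
from h import *
A=read_state()["tcp_rot"];p=[.50,-.05,.27];P=press(.025);print(P);go(p,A); go(P,TT,p,A)
E
```

```text
[0.49972754 0.03609591 0.19705357]
row [-0.2147, 1.676, 0.0421, 0.0, 0.0, 0.0] mm [-25.8 201.1   5. ] deg [0. 0. 0.]
row [-0.2335, 0.6791, 0.6071, 0.0526, -0.2292, 0.3027] mm [-28.   81.5  72.8] deg [  4.5 -19.7  26. ]
```

Emit:
{"fn": "drive_tool", "kwargs": {"steps": [[5,-0.11,0.4,0,0,0,0],[5,-0.11,0.84,0,0,0,0],[5,-0.11,0.84,0,0,0,0],[5,-0.11,0.84,0,0,0,0]]}}

```text
time_s: 16.85
position: [0.5209, -0.1478, 0.2758]
tcp_rot: [[-0.944, -0.33, 0.0], [-0.33, 0.944, -0.002], [0.001, -0.002, -1.0]]
force: [0.3, -0.6, -0.7]
opening: 0.227
grasp_force: 30.0
```

Emit:
{"fn": "drive_tool", "kwargs": {"steps": [[5,-0.11,0.4,0,0,0,0],[5,-0.11,0.84,0,0,0,0],[5,-0.11,0.84,0,0,0,0],[5,-0.11,0.84,0,0,0,0]]}}

```text
time_s: 17.25
position: [0.5012, -0.0496, 0.2756]
tcp_rot: [[-0.944, -0.329, 0.001], [-0.329, 0.944, -0.003], [-0.0, -0.003, -1.0]]
force: [-0.0, -0.6, -0.5]
opening: 0.226
grasp_force: 30.0
```

Emit:
{"fn": "drive_tool", "kwargs": {"steps": [[5,-0.233,0.3,0.1,0.0526,-0.2292,0.3027],[5,-0.233,0.679,0.2,0.0526,-0.2292,0.3027],[5,-0.233,0.679,0.3,0.0526,-0.2292,0.3027],[5,-0.233,0.679,0.4,0.0526,-0.2292,0.3027],[5,-0.233,0.679,0.6,0.0526,-0.2292,0.3027],[5,-0.233,0.679,0.6,0.0526,-0.2292,0.3027],[5,-0.233,0.679,0.6,0.0526,-0.2292,0.3027]]}}

```text
time_s: 17.95
position: [0.502, 0.0352, 0.2035]
tcp_rot: [[-0.932, 0.126, 0.341], [0.118, 0.992, -0.044], [-0.343, -0.001, -0.939]]
force: [0.2, 0.8, -1.1]
opening: 0.228
grasp_force: 30.0
```

```bash
python3 - <<'E'
from h import *
s,w=wcap("w6");print(s["time_s"],s["position"],s["force"],s["joint_positions"])
go(press(.025),TT);go(press(.005),TT)
V=np.nanmedian([cloud(optics.capture("wrist")) for _ in range(5)],0).reshape(-1,3)
q=(V-s["position"])@s["tcp_rot"]*1000
m=(np.hypot(q[:,0],q[:,1])<60)&(q[:,2]>60)&(q[:,2]<115);b=q[m]
t=b[(b[:,2]<86)&(b[:,2]>74)&(np.hypot(b[:,0],b[:,1])<12)];print("tip",len(t),np.percentile(t,[2,50,98],axis=0).tolist())
bt=b[(b[:,2]>95)];print("blk",len(bt),np.percentile(bt[:,2],[5,50,95]),cv2.minAreaRect(bt[(abs(bt[:,2]-np.median(bt[:,2]))<3)][:,:2].astype(np.float32)))
im=w["color"];cr=im[100:320,140:380];
a=optics.capture("scene");P,_=cv2.projectPoints((s["position"]+s["tcp_rot"]@[0,0,.08])[None],a["rvec"],a["tvec"],np.array([[a["fx"],0,a["cx"]],[0,a["fy"],a["cy"]],[0,0,1.]]),None)
u,v=P.ravel().astype(int);sc=a["color"][v-50:v+50,u-40:u+40]
cv2.imwrite("pics/m6.png",np.hstack([cv2.resize(cr,(480,440)),cv2.resize(sc,(320,440),interpolation=cv2.INTER_CUBIC)]))
E
```

```text
17.95 [0.50198892 0.03515833 0.20346226] [ 0.19270649  0.77521974 -1.09125707] [ -9.11740184  16.82196501 115.12356837   1.30246983  27.98689366
 -92.9258765 ]
row [0.0422, 0.0042, 0.047, -0.0007, 0.002, -0.0007] mm [5.1 0.5 5.6] deg [-0.1  0.2 -0.1]
row [0.0427, 0.0044, 0.2136, -0.0007, 0.002, -0.0007] mm [ 5.1  0.5 25.6] deg [-0.1  0.2 -0.1]
tip 30 [[0.8032076980808538, -3.118800917788506, 74.08083860913389], [2.167758190624384, 0.15978495552010435, 77.33188938779261], [2.89028131793589, 3.474032155167014, 81.4474196855662]]
blk 4619 [109.92778265 110.55684012 112.76901892] ((24.716798782348633, 1.2667217254638672), (70.1572265625, 52.11708068847656), 0.056762684136629105)
```

View pics/m6.png

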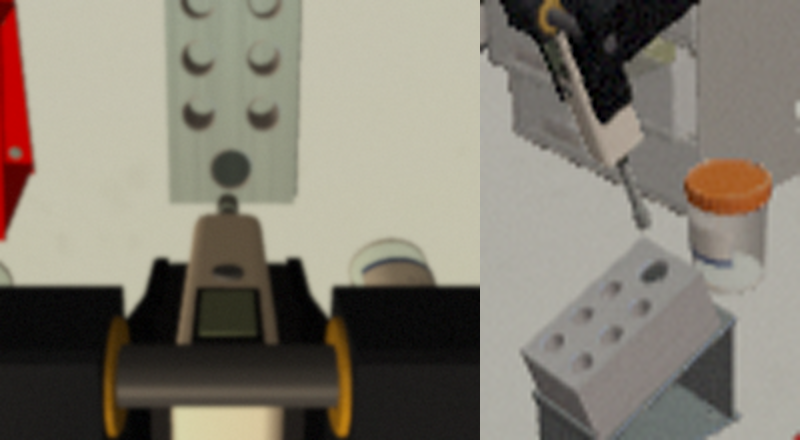

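The tip at (228,203) sits beside the upper end of the block, a few mm short of the recess at (230,168). I'll shift by the computed amount, then measure again.

Emit:
{"fn": "drive_tool", "kwargs": {"steps": [[5,0.043,0.006,0.05,0,0.002,0],[5,0.043,0.006,0.1,0,0.002,0],[5,0.043,0.006,0.12,0,0.002,0],[5,0.043,0.006,0.12,0,0.002,0],[5,0.043,0.006,0.12,0,0.002,0],[5,0.043,0.006,0.12,0,0.002,0]]}}

```text
time_s: 18.9
position: [0.5005, 0.0374, 0.1879]
tcp_rot: [[-0.933, 0.124, 0.337], [0.117, 0.992, -0.042], [-0.34, -0.0, -0.941]]
force: [1.2, -0.5, -1.4]
opening: 0.225
grasp_force: 30.0
```

```bash
cat > m.py <<'E'
from h import *
s=read_state();print(s["time_s"],s["position"],s["force"])
go(press(.005),TT)
cs=[optics.capture("wrist") for _ in range(5)];w=cs[-1]
V3=np.nanmedian([cloud(c) for c in cs],0);V=V3.reshape(-1,3)
s2=read_state();print(s2["position"])
q=(V-s2["position"])@s2["tcp_rot"]*1000
t=q[(q[:,2]<84)&(q[:,2]>74)&(np.hypot(q[:,0],q[:,1])<10)];print("tip",len(t),np.percentile(t,[2,50,98],axis=0).round(1).tolist())
bt=q[(q[:,2]>83)&(q[:,2]<110)&(abs(q[:,1])<40)&(q[:,0]>-25)&(q[:,0]<95)];zt=np.median(bt[:,2]);k=bt[abs(bt[:,2]-zt)<2]
r=cv2.minAreaRect(k[:,:2].astype(np.float32));print("blk",len(k),zt,np.round(r[0],1),np.round(r[1],1),r[2],"x",np.percentile(k[:,0],[.1,99.9]))
g=w["color"].reshape(-1,3).mean(1)
e=(np.hypot(q[:,0]-5,q[:,1]-1)<13)&(q[:,2]>zt-2)&(q[:,2]<zt+6);d=e&(g<.65*np.percentile(g[e],80));print("recess",d.sum(),q[d].mean(0).round(1),np.percentile(q[d],[2,98],axis=0).round(1).tolist())
im=w["color"];a=optics.capture("scene");P,_=cv2.projectPoints((s["position"]+s["tcp_rot"]@[0,0,.08])[None],a["rvec"],a["tvec"],np.array([[a["fx"],0,a["cx"]],[0,a["fy"],a["cy"]],[0,0,1.]]),None)
u,v=P.ravel().astype(int);sc=a["color"][v-35:v+35,u-28:u+28]
import sys
cv2.imwrite("pics/%s.png"%sys.argv[1],np.hstack([cv2.resize(im[140:270,185:325],(474,440)),cv2.resize(sc,(320,440),interpolation=cv2.INTER_CUBIC)]))
E
python3 m.py m7
```

```text
18.9 [0.50050506 0.03740263 0.18787957] [ 1.15571457 -0.53144371 -1.36339589]
row [-0.0216, -0.0116, 0.093, -0.0, -0.0016, 0.0001] mm [-2.6 -1.4 11.2] deg [-0.  -0.1  0. ]
[0.50042447 0.03738855 0.18795623]
tip 33 [[0.5, -3.9, 74.6], [2.6, -0.7, 77.7], [3.2, 2.9, 81.6]]
blk 6726 96.68186810789183 [30.2 -0.8] [95.5 52.1] 0.0939907655119896 x [-17.35671147  77.92262047]
recess 178 [-0.4 -0.7 99. ] [[-6.3, -8.3, 97.1], [15.1, 8.1, 99.8]]
```

View pics/m7.png

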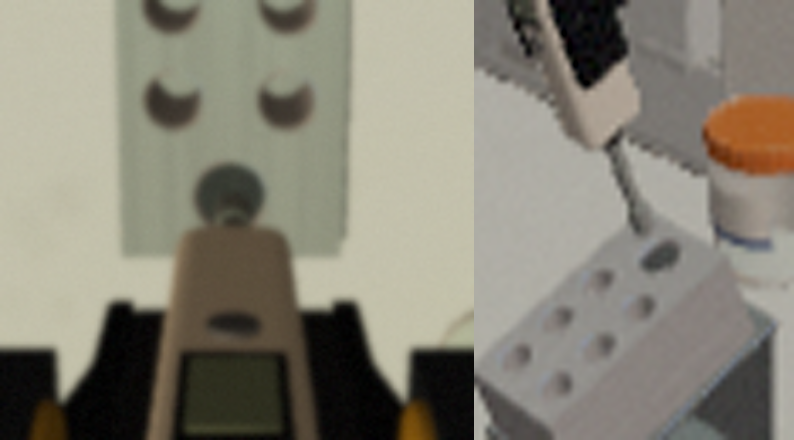

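Emit:
{"fn": "drive_tool", "kwargs": {"steps": [[5,-0.018,-0.004,0.03,0,0,0],[5,-0.018,-0.004,0.06,0,0,0],[5,-0.018,-0.004,0.09,0,0,0],[5,-0.018,-0.004,0.09,0,0,0],[5,-0.018,-0.004,0.09,0,0,0],[5,-0.018,-0.004,0.09,0,0,0],[5,-0.018,-0.004,0.09,0,0,0]]}}

```text
time_s: 19.9
position: [0.506, 0.0362, 0.1785]
tcp_rot: [[-0.933, 0.124, 0.337], [0.117, 0.992, -0.042], [-0.34, -0.0, -0.941]]
force: [1.0, -0.3, -0.7]
opening: 0.231
grasp_force: 30.0
```

```bash
python3 m.py m8; python3 -c "
from h import *
s=read_state();print(s['tcp_rot'].T@s['force'])"
```

```text
19.9 [0.50596258 0.03622097 0.17847819] [ 1.03392061 -0.25497424 -0.70862134]
row [-0.0046, -0.0075, 0.0036, -0.0, -0.0016, 0.0001] mm [-0.6 -0.9  0.4] deg [-0.  -0.1  0. ]
[0.50595942 0.03621179 0.17845525]
tip 33 [[0.6, -3.9, 74.3], [2.7, -0.7, 77.7], [3.2, 2.9, 81.8]]
blk 7327 85.8621028952344 [32.6 -0.3] [95.8 52.1] 0.15322163701057434 x [-15.03626719  80.52231762]
recess 197 [ 0.6 -1.1 88.1] [[-5.5, -8.3, 86.2], [5.9, 6.9, 88.8]]
[-0.27240328  0.91498974  1.11434638]
```

Emit:
{"fn": "drive_tool", "kwargs": {"steps": [[5,0.003,0,0.02,0,0,0],[5,0.003,0,0.04,0,0,0],[5,0.003,0,0.04,0,0,0],[5,0.003,0,0.04,0,0,0],[5,0.003,0,0.04,0,0,0]]}}

```text
time_s: 20.7
position: [0.5072, 0.0361, 0.1737]
tcp_rot: [[-0.933, 0.124, 0.337], [0.117, 0.992, -0.042], [-0.339, -0.0, -0.941]]
force: [-0.1, -0.7, -0.9]
opening: 0.227
grasp_force: 30.0
```

```bash
cat > f.py <<'E'
from h import *
F=[];P=[];D=[]
for _ in range(8):
    D.append(cloud(optics.capture("wrist")));s=read_state();F.append(s["tcp_rot"].T@s["force"]);P.append(s["position"])
p=np.mean(P,0);R=s["tcp_rot"];print("t",s["time_s"],"F tool",np.mean(F,0).round(2),np.std(F,0).round(2),"moment",s["moment"].round(2)); go(press(0),TT,p,R)
print("model tip h",((R.T@(press(0)-p))[2]*1000).round(2))
q=((np.nanmedian(D,0)-p)@R*1000).reshape(-1,3)
bt=q[(q[:,2]>70)&(q[:,2]<110)&(abs(q[:,1])<35)&(q[:,0]>15)&(q[:,0]<95)];zt=np.median(bt[:,2]);k=bt[abs(bt[:,2]-zt)<2]
A=np.linalg.lstsq(np.c_[k[:,:2],np.ones(len(k))],k[:,2],rcond=None)[0]
print("plane slopes deg",np.degrees(A[:2]).round(2),"z at tip",A[2].round(2),"floor gap to free tip",(A[2]+2.5-81.7).round(2),"y mid",np.percentile(k[:,1],[.5,99.5]).mean().round(2),"lower end x",np.percentile(k[:,0],99.9).round(2))
E
python3 f.py
```

```text
t 21.1 F tool [ 0.3  -0.34  0.78] [0.35 0.3  0.37] moment [ 0.01  0.29 -0.04]
row [-0.0081, -0.0074, 0.0047, -0.0, -0.0017, 0.0] mm [-1.  -0.9  0.6] deg [-0.  -0.1  0. ]
model tip h 0.56
plane slopes deg [0.12 0.01] z at tip 80.93 floor gap to free tip 1.73 y mid -0.28 lower end x 79.88
```

Emit:
{"fn": "drive_tool", "kwargs": {"steps": [[5,-0.003,-0.002,0.01,0,0,0],[5,-0.003,-0.002,0.017,0,0,0],[5,-0.003,-0.002,0.017,0,0,0],[5,-0.003,-0.002,0.017,0,0,0],[5,-0.003,-0.002,0.017,0,0,0]]}}

```text
time_s: 21.6
position: [0.5081, 0.0357, 0.1719]
tcp_rot: [[-0.933, 0.124, 0.337], [0.117, 0.992, -0.042], [-0.339, -0.0, -0.941]]
force: [-1.5, 1.0, 0.4]
opening: 0.224
grasp_force: 30.0
```

```bash
python3 f.py
```

```text
t 22.0 F tool [ 1.05  0.77 -0.65] [0.3  0.49 0.33] moment [0.32 0.39 0.15]
row [-0.0061, -0.0057, -0.0124, -0.0, -0.0019, 0.0] mm [-0.7 -0.7 -1.5] deg [-0.  -0.2  0. ]
model tip h -1.48
plane slopes deg [0.12 0.05] z at tip 78.89 floor gap to free tip -0.31 y mid -0.08 lower end x 79.83
```

Emit:
{"fn": "drive_tool", "kwargs": {"steps": [[5,0,0,0.008,0,0,0],[5,0,0,0.016,0,0,0],[5,0,0,0.02,0,0,0],[5,0,0,0.02,0,0,0],[5,0,0,0.02,0,0,0],[5,0,0,0.02,0,0,0]]}}

```text
time_s: 22.6
position: [0.5089, 0.0356, 0.1697]
tcp_rot: [[-0.933, 0.124, 0.337], [0.117, 0.992, -0.042], [-0.339, -0.0, -0.941]]
force: [-2.1, 0.7, 0.9]
opening: 0.231
grasp_force: 30.0
```

```bash
python3 f.py; python3 f.py | head -1; python3 m.py m9
```

```text
t 23.0 F tool [ 1.06  0.92 -1.54] [0.44 0.41 0.46] moment [0.35 0.49 0.02]
row [-0.0058, -0.0055, -0.0324, -0.0, -0.0019, 0.0] mm [-0.7 -0.7 -3.9] deg [-0.  -0.2  0. ]
model tip h -3.89
plane slopes deg [0.1  0.01] z at tip 76.51 floor gap to free tip -2.69 y mid -0.02 lower end x 79.98
t 23.4 F tool [ 1.25  1.23 -1.67] [0.32 0.44 0.4 ] moment [0.37 0.53 0.09]
23.4 [0.50895443 0.03562119 0.16964277] [-1.80766592  2.23412865  1.37057098]
row [-0.0058, -0.0056, -0.0743, -0.0, -0.0019, 0.0001] mm [-0.7 -0.7 -8.9] deg [-0.  -0.2  0. ]
[0.50897966 0.03560634 0.16966203]
tip 321 [[-2.9, -9.5, 74.9], [3.2, -0.0, 77.9], [9.3, 9.5, 79.5]]
blk 76 103.33141989592023 [43.8 -0. ] [38.3 55.4] 89.97303771972656 x [16.12796035 71.53311299]Traceback (most recent call last):
  File "m.py", line 12, in <module>
    e=(np.hypot(q[:,0]-5,q[:,1]-1)<13)&(q[:,2]>zt-2)&(q[:,2]<zt+6);d=e&(g<.65*np.percentile(g[e],80));print("recess",d.sum(),q[d].mean(0).round(1),np.percentile(q[d],[2,98],axis=0).round(1).tolist())
                                                                              ~~~~~~~~~~~~~^^^^^^^^^
    return _quantile_unchecked(
        a, q, axis, out, overwrite_input, method, keepdims, weights)
    return _ureduce(a,
                    func=_quantile_ureduce_func,
    ...<5 lines>...
                    overwrite_input=overwrite_input,
                    method=method)
    r = func(a, **kwargs)
    result = _quantile(arr,
                       quantiles=q,
    ...<2 lines>...
                       out=out,
                       weights=wgt)
    slices_having_nans = np.isnan(arr[-1, ...])
                                  ~~~^^^^^^^^^
IndexError: index -1 is out of bounds for axis 0 with size 0
```

```bash
python3 - <<'E'
from h import *
for n in("wrist","scene"):
    V=np.nanmedian([cloud(optics.capture(n)) for _ in range(5)],0).reshape(-1,3);s=read_state()
    q=(V-s["position"])@s["tcp_rot"]*1000
    for lo,hi in((4,28),(36,70),(68,78)):
        k=q[(q[:,2]>lo)&(q[:,2]<hi)&(abs(q[:,1])<(7 if lo<30 else 5))&(q[:,0]>(11 if lo<30 else 0))&(q[:,0]<(18 if lo<30 else 7))]
        if len(k)>8: print(n,lo,len(k),np.median(k,0).round(2),"slope deg",np.degrees(np.polyfit(k[:,2],k[:,0],1)[0]).round(2),np.degrees(np.polyfit(k[:,2],k[:,1],1)[0]).round(2))
print(s["time_s"],s["grasp_force"],s["force"],abs(s["qvel"]).max())
E
python3 f.py
```

```text
wrist 4 381 [13.17 -0.04 15.14] slope deg 0.03 -0.13
wrist 36 37 [ 2.130e+00 -2.000e-02  6.734e+01] slope deg 7.79 -0.29
wrist 68 57 [ 2.770e+00 -2.000e-02  7.297e+01] slope deg 10.47 3.77
scene 4 21 [13.33 -1.21 15.54] slope deg -0.01 -0.76
scene 36 21 [ 1.81 -2.85 53.46] slope deg -0.7 2.91
scene 68 11 [ 2.94 -1.66 74.88] slope deg 10.64 13.32
24.15 29.958506512921304 [-1.26278477  1.51453689  0.00567059] 0.0581761649885737
t 24.55 F tool [ 1.56  1.22 -1.25] [0.4  0.41 0.25] moment [0.34 0.56 0.14]
row [-0.0056, -0.0054, -0.0325, -0.0, -0.0018, 0.0001] mm [-0.7 -0.7 -3.9] deg [-0.  -0.2  0. ]
model tip h -3.9
plane slopes deg [0.1  0.01] z at tip 76.48 floor gap to free tip -2.72 y mid -0.01 lower end x 80.43
```

```bash
python3 -c "
from rig import order
print(order.hand_in())"
```

```text
the job is handed in; nothing more can be done
None
```

I handed the job in with the block flat on the grey rest, its lower end against the lip and the recess uppermost, and the thermometer held square in the recess with its tip pressed in about 3–4 mm of 8 (2.1–2.5 N), after 24.6 s; no verdict came back.

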